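# Hold a hinge leaf in mesh for the pin

### The job

The hinge on the jig needs its pin. Arm the pin pusher by pressing the push button on the small grey box fully down and letting it spring back up; after that take the two-knuckle hinge leaf out of the rack, leave the three-knuckle one there, and lower the leaf upright so that its knuckles drop between those of the leaf on the jig and sit down in the V cradle, all the pin holes in one line. Finish still gripping the leaf, holding it upright and seated there, and do not disturb the things lying about.

Things in the scene. Friction and masses are not known exactly. Their poses are not given: they have to be found in the camera images.
- push (a joint): travel of the round black push button, 0 up, 0.006 m fully down; springs back, about 5 N when fully down; pressed straight down
- push_top (a point): middle of the top face of the push button (28 mm across), which stands on a fixed grey box 74 x 74 x 40 mm
- leaf_two: steel hinge leaf to use, 0.17 to 0.35 kg, upright in the rack. Origin: on the knuckle-hole axis, mid-length; y along the holes, z up. Plate 112 long (y), 8 thick (x), from z = 16 to 76 mm: grip across x near its top middle. Below it two knuckles, 20 mm diameter, 12 mm holes, y = 10 to 26 and -26 to -10 mm. Same either way round
- leaf_three: the other loose steel leaf, same plate, but three knuckles (y = -42 to -28, -8 to 8, 28 to 42 mm) that cannot mesh with the jig's; origin and axes as leaf_two. Which of the two rack places it has varies
- rack: fixed plywood rack 160 x 136 mm, origin on the bench under its middle, with two places at x = -50 and +50 mm. At each, two wooden posts (62 mm high) with open-topped slots 11 mm wide, 20 mm deep, take the ends of a leaf's plate, its lower edge 42 mm above the bench. Leaves lift straight out
- jig: fixed jig, origin on the bench under its hinge line; base x = -45 to 100, y = -70 to 110 mm. On a jamb block (x = 18 to 98) a three-knuckle leaf lies flat, plate x = 16 to 76, top 54 mm high; its 20 mm knuckles (y = -42 to -28, -8 to 8, 28 to 42) lie in a V cradle, y = -45 to 45, of two 45 degree faces. Pin pusher, 63 mm high, y = 60 to 106
- jig_bore (a point): middle of the jig's hinge line: on the axis of its knuckle holes, 50 mm above the bench; y along the holes, z up. A mating knuckle resting in the V cradle has its axis exactly here; the gaps leave 2 mm on each side along y
- tape: bystander: roll of yellow tape, 55 mm, 20 mm high; origin under its middle
- sander: bystander: sanding block, 96 x 117 x 28 mm; origin under its middle
- driver: bystander: screwdriver with red handle, 66 x 166 x 30 mm; origin under its middle
Not all that is in view belongs to the job. What is shaped like the leaf_two but green or yellow is not meant. What is shaped like the part that bears push but yellow is not meant.

How it is judged:
By the outcome, as a careful person would: the job done as asked, in the order asked, and still so for the second after the job is handed in, while the arm keeps its last pose, push and grip.
It also fails if it takes over 51 s, if anything falls off the work surface, if the arm or the gripper's body presses on something with over 40 N, if the wrist force passes 120 N, or if a joint passes its speed limit or range.

### The arm

A 6-joint arm with a two-finger parallel gripper is mounted at the origin on a cart in front of the work surface, level with it; the furniture and walls round the work are solid. World frame = base frame: x ahead of the robot, y to its left, z up, the work surface at z = 0. Lengths are in m, angles in rad, forces in N, time in s.
With the tool pointing down it reaches from about 0.3 to 0.775 m from the base axis. Payload 14.6 kg.
Tool frame: the origin (TCP) lies on the centre line of the jaws, within the pads' length; the fingertips stand 17 mm ahead of it and the grasp point (between the pads) lies 2 mm behind it; z points along the fingers, y is the line along which they close (so a half turn about z gives the same grasp; the last joint's range is limited). The gripper opens to 94 mm and grips with 3 to 60 N. Pads are 16 mm wide; open, the fingers measure 119 mm over their backs; the gripper's body (75 mm by 177 mm) begins 78 mm behind the grasp point.
Start: joints at [-1.323, 0.3, 1.521, -0, 1.321, -0.067], TCP at [0.17, -0.523, 0.222] pointing down, gripper open.
Joint ranges: [-3.03, 3.03], [-0.79, 2.21], [0.23, 2.52], [-1.04, 4.18], [0, 3.07], [-2.55, 2.55]. Speed limits (rad/s): [2.22, 2.22, 2.57, 3.14, 3.14, 3.14].

### API

Orientations are given as a 3x3 rotation matrix whose columns are the frame's x, y, z axes.
In Python, from plant import state, capture, camera_info, sign_off gives the robot as it stands.
- The arm moves only by the shell command python3 -m inch 'ROWS' [FORCE]. ROWS is JSON, a list of rows, each an object with "travel": the shift along the tool's x, y, z in units of 25 mm (1.0 is 25 mm), a list of three; "rotation": the turn, a rotation vector about the tool's x, y, z in units of 5 degrees (1.0 is 5 degrees), a list of three; "jaw": the opening, from 0 (shut) to 1 (fully open). A call has exactly 10 rows; each row shifts and turns the commanded pose from where the row before left it, along the tool's axes as they then stand; what a row does not reach is not made up. A row lasts 1/12 s, in which the tool goes at most 41.7 mm and 7.16 degrees, less where a joint would pass 70% of its speed; a pose out of reach is approached as far as the arm can. A call is refused whole if a number of a shift passes 1 or a number of a turn 1, either way. A call with a gripper value outside its range is refused whole. The fingers move at their own pace and stop on an object; FORCE is the grip in N (left out, the last holds). Time passes only in rows, so rows that do not move let the fingers close, or fill a call up. It gives the time, the measured TCP pose, the force, the opening and the grip force at its end, in the units of the state.
- state(): the state, without advancing time (a new reading comes with each control period).
- capture(name): name is "side" or "top" or "wrist"; returns the picture (420x560x3 uint8, blue, green, red); there is no depth.
- camera_info(name): a dict with "fx", "fy", "cx", "cy" (pixels), "R" (3x3) and "t" (3): a world point X has camera coordinates R X + t. Camera axes: x right, y down, z forward; pixel columns grow to the right and rows downward; lengths in m; the calibration is good to about 2 mm. A picture is of the moment at which its call begins: read the wrist's pose just before it. camera_info takes no time and is no camera call; for the wrist camera it gives the pose at the moment of the call.
- sign_off(): hands the job in; it is judged then, once.
The state is a dict: "time_s": time; "joints": joint angles; "joint_velocities": joint speeds; "tau": joint torques, N m; "tool_pos": TCP position; "tool_rot": TCP orientation; "wrist_force": force on the tool from outside, world axes, zero at the start; "torque": the same for the moment, N m; "gripper_width": finger opening in m; "grasp_force": force on a finger pad.
Only numpy, scipy, OpenCV 4.12 (cv2) and the standard library are available. Lean on these libraries where they do the work, as an engineer would, in place of code of your own. Each camera call takes 0.05 s, during which the arm holds its last target. There are 200 camera calls.

## Working session

There is one attempt and no reset: what is moved stays moved. The work goes in short steps, Python scripts to look and compute and a shell command to move; the robot and the scene stay as the last step left them, time stands still between calls to the robot, and variables do not carry over. Pictures are saved under pics/ and viewed, at most 10 in all, crops included, and the job is handed in when it is done.

```bash
mkdir -p pics; ls; python3 - <<'E'
from plant import state,capture,camera_info
import cv2,numpy as np
np.set_printoptions(precision=4,suppress=True)
for n in ("side","top"):
    cv2.imwrite(f"pics/{n}0.png",capture(n)); c=camera_info(n); print(n,c['fx'],c['fy'],c['cx'],c['cy'],np.array(c['R']),np.array(c['t']))
s=state();print(s['time_s'],s['tool_pos'],np.array(s['tool_rot']),s['wrist_force'],s['gripper_width'])
E
```

```text
pics
side 456.4694127349649 456.4694127349649 277.46892466319025 207.95554579404651 [[-0.8719 -0.4895 -0.012 ]
 [-0.2667  0.4954 -0.8267]
 [ 0.4106 -0.7176 -0.5626]] [0.587  0.1461 1.0302]
top 521.1269162515464 521.1269162515464 270.1062394598137 207.73369323650803 [[ 0.0185 -0.9998  0.0011]
 [-0.9979 -0.0186 -0.0625]
 [ 0.0625  0.0001 -0.998 ]] [0.1067 0.606  1.2116]
0.1 [ 0.1703 -0.5228  0.2219] [[ 0.9509  0.3096 -0.0002]
 [ 0.3096 -0.9509  0.001 ]
 [ 0.0001 -0.001  -1.    ]] [-0.1246  0.166  -0.1043] 0.09423473132924069
```

View pics/top0.png

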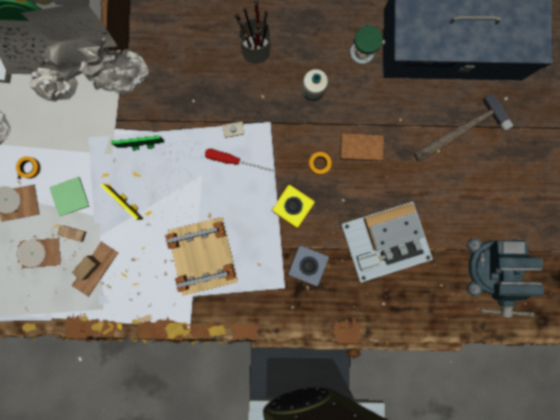

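View pics/side0.png

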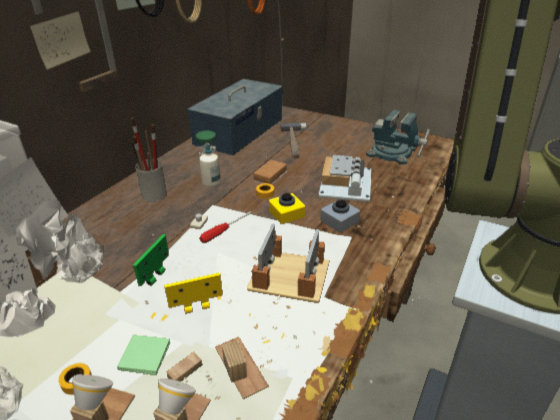

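The top view shows the rack at about (201,257), the grey button box at (309,266) and the jig at (390,242). The yellow box and the green and yellow leaves are decoys. Next I'll enlarge the parts that matter.

```bash
python3 - <<'E'
import cv2,numpy as np
t=cv2.imread("pics/top0.png");s=cv2.imread("pics/side0.png")
def crop(im,x,y,w=100,h=75):
    c=cv2.resize(im[y:y+h,x:x+w],(400,300),interpolation=cv2.INTER_CUBIC)
    for k in range(0,w,10):
        L=8 if k%50 else 16
        cv2.line(c,(k*4,0),(k*4,L),(0,0,255),1)
        if k<h: cv2.line(c,(0,k*4),(L,k*4),(0,0,255),1)
    return c
a=np.vstack([np.hstack([crop(t,150,215),crop(t,340,200)]),np.hstack([crop(s,240,225),crop(s,300,145)])])
cv2.imwrite("pics/crops.png",a)
E
```

```text
(no output)
```

View pics/crops.png

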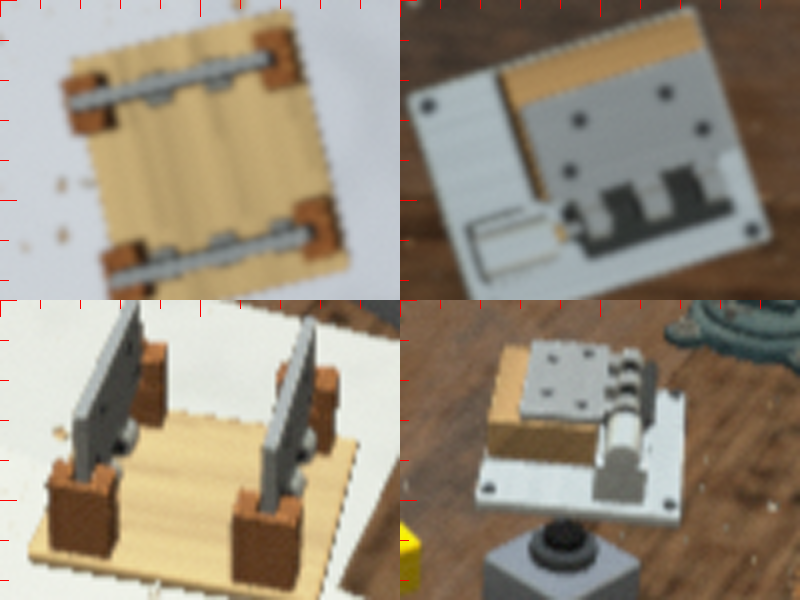

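The crops show that the far leaf (upper in the top view, left in the side view) has two knuckles and the near one has three. On the jig, the three knuckles lie along its lower right, with the pusher at the left.

```bash
cat > h.py <<'E'
import numpy as np,cv2
from plant import state,capture,camera_info
np.set_printoptions(precision=4,suppress=True)
def ray(c,p):
    R=np.array(c['R']);d=R.T@np.array([(p[0]-c['cx'])/c['fx'],(p[1]-c['cy'])/c['fy'],1.]);return -R.T@np.array(c['t']),d/np.linalg.norm(d)
def plane(c,p,z):
    o,d=ray(c,p);return o+d*(z-o[2])/d[2]
def tri(*cp):
    A=np.zeros((3,3));b=np.zeros(3);r=[ray(*x) for x in cp]
    for o,d in r: P=np.eye(3)-np.outer(d,d);A+=P;b+=P@o
    X=np.linalg.solve(A,b);return X,[float(np.linalg.norm(np.cross(X-o,d))) for o,d in r]
def proj(c,X):
    v=np.array(c['R'])@X+np.array(c['t']);return np.array([c['fx']*v[0]/v[2]+c['cx'],c['fy']*v[1]/v[2]+c['cy']])
def blobs(im,mask,off=(0,0),amin=30):
    out=[]
    for k in cv2.findContours(mask.astype(np.uint8),cv2.RETR_EXTERNAL,cv2.CHAIN_APPROX_NONE)[0]:
        a=cv2.contourArea(k)
        if a>=amin:
            (x,y),wh,an=cv2.minAreaRect(k);m=cv2.moments(k);out.append((a,(m['m10']/m['m00']+off[0],m['m01']/m['m00']+off[1]),(x+off[0],y+off[1]),wh,an))
    return sorted(out,key=lambda o:-o[0])
def plan(pos,R):
    """tool-frame shift (25mm units) and turn (5deg units) from the present pose"""
    s=state();T=np.array(s['tool_rot']);from scipy.spatial.transform import Rotation as Q
    print('travel tot',T.T@(np.array(pos)-s['tool_pos'])/.025,'turn tot',Q.from_matrix(T.T@R).as_rotvec(degrees=True)/5,'t',s['time_s'])
def down(yaw):
    """tool down; tool y (closing) along world direction yaw"""
    y=np.array([np.cos(yaw),np.sin(yaw),0]);z=np.array([0,0,-1.]);return np.stack([np.cross(y,z),y,z],1)
E
python3 - <<'E'
from h import *
t=cv2.imread("pics/top0.png");s=cv2.imread("pics/side0.png");T=camera_info("top");S=camera_info("side")
def dark(im,x0,y0,x1,y1,th=60):
    r=im[y0:y1,x0:x1].max(2)<th; return blobs(im,r,(x0,y0),15)[:2]
a=dark(t,296,252,324,280);b=dark(s,325,195,358,216)
print(a,b)
X=tri((T,a[0][1]),(S,b[0][1]));print('button tri',X, 'plane .06',plane(T,a[0][1],.06))
g=cv2.cvtColor(t,cv2.COLOR_BGR2HSV);
# two-leaf plate top ends
for p in [(167.5,240.7),(217.5,229.5),(177,286),(227.5,273)]: print(p,plane(T,p,.102))
print('side check',tri((T,(167.5,240.7)),(S,(259,254))))
w=t[195:290,335:440]; m=(w.min(2)>150)
for q in blobs(t,m,(335,195),100): print(q)
# jig visible corners at approx base height
for p in [(340+10/4,200+95/4),(340+295/4,200+10/4),(340+370/4,200+238/4),(361,279.)]: print(p,plane(T,p,.01))
for p in [(340+195/4,200+220/4),(340+255/4,200+200/4),(340+312/4,200+183/4)]: print('kn',plane(T,p,.06))
E
```

```text
[(169.0, (308.65976331360946, 265.7406311637081), (308.50000190734863, 265.9999990463257), (14.849241256713867, 14.849241256713867), 45.0)] [(57.5, (340.768115942029, 203.67536231884057), (341.0, 203.5), (7.0, 10.0), 90.0), (16.0, (339.59375, 210.625), (339.8999996185303, 210.29999923706055), (14.112156867980957, 3.6814322471618652), 4.39870548248291)]
button tri (array([0.4707, 0.0277, 0.0547]), [0.0002410995191545179, 0.0002410995191544102]) plane .06 [0.4712 0.0281 0.06  ]
(167.5, 240.7) [0.5221 0.3415 0.102 ]
(217.5, 229.5) [0.5486 0.2326 0.102 ]
(177, 286) [0.4239 0.3178 0.102 ]
(227.5, 273) [0.4541 0.2084 0.102 ]
side check (array([0.5226, 0.3426, 0.0982]), [0.0006477681798218211, 0.0006477681798218606])
(1515.0, (372.407700770077, 252.63993399339932), (386.60000228881836, 241.29999542236328), (60.399497985839844, 73.68106079101562), 71.56504821777344)
(342.5, 223.75) [ 0.5695 -0.0546  0.01  ]
(413.75, 202.5) [ 0.6233 -0.2237  0.01  ]
(432.5, 259.5) [ 0.4889 -0.2682  0.01  ]
(361, 279.0) [ 0.44   -0.0995  0.01  ]
kn [ 0.4988 -0.1533  0.06  ]
kn [ 0.5108 -0.1873  0.06  ]
kn [ 0.521  -0.2197  0.06  ]
```

```bash
python3 -m inch '[{"travel":[0.92,-0.86,0],"rotation":[0,0,0],"jaw":0},{"travel":[0.92,-0.86,0],"rotation":[0,0,0],"jaw":0},{"travel":[0.92,-0.86,0],"rotation":[0,0,0],"jaw":0},{"travel":[0.92,-0.86,0],"rotation":[0,0,0],"jaw":0},{"travel":[0.92,-0.86,0],"rotation":[0,0,0],"jaw":0},{"travel":[0.92,-0.86,0],"rotation":[0,0,0],"jaw":0},{"travel":[0.92,-0.86,0],"rotation":[0,0,0],"jaw":0},{"travel":[0.92,-0.86,0],"rotation":[0,0,0],"jaw":0},{"travel":[0.92,-0.86,0],"rotation":[0,0,0],"jaw":0},{"travel":[0.92,-0.86,0],"rotation":[0,0,0],"jaw":0}]' 30
python3 -m inch '[{"travel":[0.92,-0.86,0],"rotation":[0,0,0],"jaw":0},{"travel":[0.92,-0.86,0],"rotation":[0,0,0],"jaw":0},{"travel":[0.92,-0.86,0],"rotation":[0,0,0],"jaw":0},{"travel":[0.92,-0.86,0],"rotation":[0,0,0],"jaw":0},{"travel":[0.92,-0.86,0],"rotation":[0,0,0],"jaw":0},{"travel":[0.92,-0.86,0],"rotation":[0,0,0],"jaw":0},{"travel":[0.92,-0.86,0],"rotation":[0,0,0],"jaw":0},{"travel":[0.92,-0.86,0],"rotation":[0,0,0],"jaw":0},{"travel":[0.92,-0.86,0],"rotation":[0,0,0],"jaw":0},{"travel":[0.92,-0.86,0],"rotation":[0,0,0],"jaw":0}]'
python3 - <<'E'
from h import *
plan([.471,.028,.12],down(np.radians(13.7)))
c=camera_info('wrist');R=np.array(c['R']);print('cam pos',-R.T@c['t'],'fx',c['fx'],'view axis',R[2]);cv2.imwrite('pics/w1.png',capture('wrist'))
for n,X in dict(btn=[.471,.028,.057],jig=[.511,-.187,.06],leaf=[.535,.287,.1]).items(): print(n,proj(c,np.array(X)))
E
```

```text
time_s: 0.93
tool_pos: [0.3227, -0.2458, 0.2224]
tool_rot: [[0.951, 0.309, -0.0], [0.309, -0.951, 0.0], [-0.0, -0.0, -1.0]]
wrist_force: [1.1, -1.1, 0.3]
gripper_width: 0.0309
grasp_force: 0.0
time_s: 1.77
tool_pos: [0.4749, 0.03, 0.2223]
tool_rot: [[0.951, 0.31, -0.0], [0.31, -0.951, -0.0], [-0.0, -0.0, -1.0]]
wrist_force: [0.2, -0.3, 0.6]
gripper_width: 0.0003
grasp_force: 0.0
travel tot [-0.1719  0.0266  4.0906] turn tot [ -0.0037   0.0021 -17.1303] t 1.7667
cam pos [0.5503 0.0533 0.3844] fx 317.93098172706505 view axis [-0.2573 -0.0836 -0.9627]
btn [278.1359 205.5905]
jig [479.3995 231.9352]
leaf [-0.8307 50.3092]
```

View pics/w1.png

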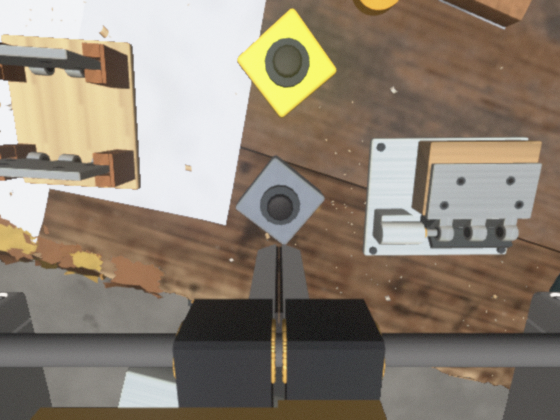

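The wrist view shows the grey button at about (280,206), where I predicted it. The jig's knuckles are near row 232, columns 447–500.

```bash
python3 -m inch '[{"travel":[-0.17,0.03,0],"rotation":[0,0,-1],"jaw":0},{"travel":[0,0,0.4],"rotation":[0,0,-1],"jaw":0},{"travel":[0,0,0.4],"rotation":[0,0,-1],"jaw":0},{"travel":[0,0,0.4],"rotation":[0,0,-1],"jaw":0},{"travel":[0,0,0.4],"rotation":[0,0,-1],"jaw":0},{"travel":[0,0,0.4],"rotation":[0,0,-1],"jaw":0},{"travel":[0,0,0.4],"rotation":[0,0,-1],"jaw":0},{"travel":[0,0,0.4],"rotation":[0,0,-1],"jaw":0},{"travel":[0,0,0.4],"rotation":[0,0,-1],"jaw":0},{"travel":[0,0,0.4],"rotation":[0,0,-1],"jaw":0}]'
python3 -m inch '[{"travel":[0,0,0.2],"rotation":[0,0,-1],"jaw":0},{"travel":[0,0,0.2],"rotation":[0,0,-1],"jaw":0},{"travel":[0,0,0.2],"rotation":[0,0,-1],"jaw":0},{"travel":[0,0,0.2],"rotation":[0,0,-1],"jaw":0},{"travel":[0,0,0.2],"rotation":[0,0,-1],"jaw":0},{"travel":[0,0,0.2],"rotation":[0,0,-1],"jaw":0},{"travel":[0,0,0.1],"rotation":[0,0,-1],"jaw":0},{"travel":[0,0,0],"rotation":[0,0,-0.13],"jaw":0},{"travel":[0,0,0],"rotation":[0,0,0],"jaw":0},{"travel":[0,0,0],"rotation":[0,0,0],"jaw":0}]'
python3 - <<'E'
from h import *
plan([.471,.028,.074],down(np.radians(13.7)));print(state()['wrist_force'],state()['tool_pos'])
c=camera_info('wrist');im=capture('wrist');p=proj(c,np.array([.471,.028,.057])).astype(int);print(p)
x0,y0=p-45
print(blobs(im,im[y0:y0+90,x0:x0+90].max(2)<60,(x0,y0),40)[:3]); cv2.imwrite('pics/w2.png',im)
E
```

```text
time_s: 2.65
tool_pos: [0.4705, 0.0263, 0.1318]
tool_rot: [[0.37, 0.929, -0.0], [0.929, -0.37, 0.0], [-0.0, -0.0, -1.0]]
wrist_force: [0.9, 0.4, 1.1]
gripper_width: 0.0002
grasp_force: 0.0
time_s: 3.48
tool_pos: [0.4708, 0.0263, 0.1001]
tool_rot: [[-0.234, 0.972, 0.0], [0.972, 0.234, 0.0], [-0.0, 0.0, -1.0]]
wrist_force: [0.2, 0.0, -0.2]
gripper_width: 0.0002
grasp_force: 0.0
travel tot [0.0645 0.0251 1.0427] turn tot [ 0.0009  0.0002 -0.0344] t 3.4833
[ 0.1712  0.0027 -0.248 ] [0.4708 0.0263 0.1001]
[279 239]
[(484.5, (np.float64(276.1362229102167), np.float64(243.4953560371517)), (np.float64(273.1742630004883), np.float64(250.12332916259766)), (39.55842208862305, 59.9589729309082), 21.25050163269043)]
```

```bash
python3 -m inch '[{"travel":[0.06,0.02,0.25],"rotation":[0,0,0],"jaw":0},{"travel":[0,0,0.25],"rotation":[0,0,0],"jaw":0},{"travel":[0,0,0.25],"rotation":[0,0,0],"jaw":0},{"travel":[0,0,0.2],"rotation":[0,0,0],"jaw":0},{"travel":[0,0,0.15],"rotation":[0,0,0],"jaw":0},{"travel":[0,0,0.04],"rotation":[0,0,0],"jaw":0},{"travel":[0,0,0.04],"rotation":[0,0,0],"jaw":0},{"travel":[0,0,0.04],"rotation":[0,0,0],"jaw":0},{"travel":[0,0,0],"rotation":[0,0,0],"jaw":0},{"travel":[0,0,0],"rotation":[0,0,0],"jaw":0}]'
```

```text
time_s: 4.37
tool_pos: [0.4711, 0.0279, 0.0722]
tool_rot: [[-0.237, 0.972, 0.001], [0.972, 0.237, -0.0], [-0.0, 0.001, -1.0]]
wrist_force: [-21.7, 0.6, 52.3]
gripper_width: 0.0007
grasp_force: 26.0
```

```bash
python3 - <<'E'
from h import *
im=capture('side');w=capture('wrist')
a=cv2.resize(im[165:240,300:400],(400,300),interpolation=cv2.INTER_CUBIC)
p=cv2.imread('pics/side0.png');b=cv2.resize(p[165:240,300:400],(400,300),interpolation=cv2.INTER_CUBIC)
c=cv2.resize(w[170:320,180:380],(400,300),interpolation=cv2.INTER_CUBIC);d=cv2.resize(cv2.imread('pics/w2.png')[170:320,180:380],(400,300))
cv2.imwrite('pics/press.png',np.vstack([np.hstack([a,b]),np.hstack([c,d])]))
E
```

```text
(no output)
```

View pics/press.png

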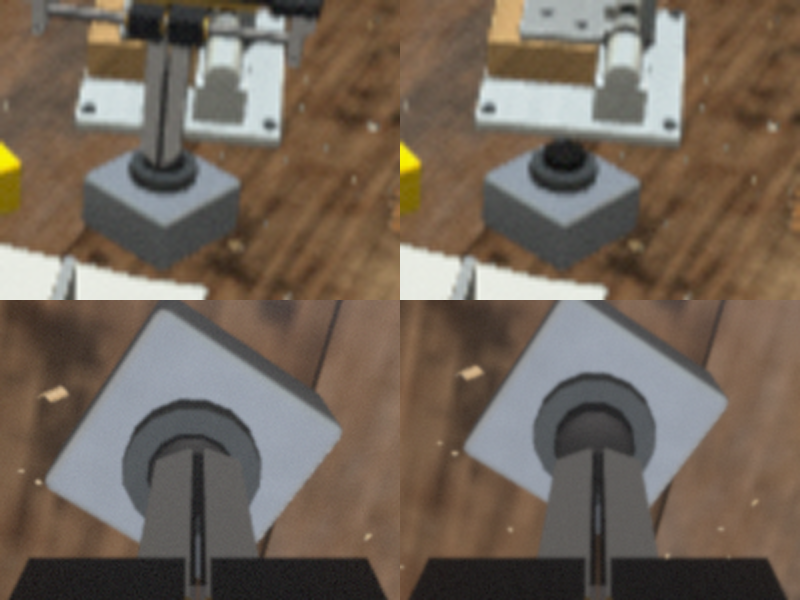

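The press view shows the fingertip laterally centred on the button but perhaps a few mm towards the bottom of the frame. I'll check the button centre from w2 before trusting this press, since a finger corner might be on the ring.

```bash
python3 -m inch '[{"travel":[0,0,-0.1],"rotation":[0,0,0],"jaw":0},{"travel":[0,0,-0.2],"rotation":[0,0,0],"jaw":0},{"travel":[0,0,-0.2],"rotation":[0,0,0],"jaw":0},{"travel":[0,0,-0.2],"rotation":[0,0,0],"jaw":0},{"travel":[0,0,-0.2],"rotation":[0,0,0],"jaw":0},{"travel":[0,0,0],"rotation":[0,0,0],"jaw":0},{"travel":[0,0,0],"rotation":[0,0,0],"jaw":0},{"travel":[0,0,0],"rotation":[0,0,0],"jaw":0},{"travel":[0,0,0],"rotation":[0,0,0],"jaw":0},{"travel":[0,0,0],"rotation":[0,0,0],"jaw":0}]'
python3 - <<'E'
from h import *
c=camera_info('wrist');im=capture('wrist')
hsv=cv2.cvtColor(im,cv2.COLOR_BGR2HSV);v=im.max(2)
x0,y0=215,190
sub=v[y0:y0+110,x0:x0+130]
print(sub[:, 62][::3]); cv2.imwrite('pics/w3.png',im)
# ring left/right/top extent: dark-grey vs light box on each row
for r in range(30,75,6): print(r+y0,''.join('#' if q<70 else '+' if q<115 else '.' for q in sub[r]))
for h in (.04,.05,.06): print(h,[plane(c,p,h) for p in [(277,237)]])
print(proj(c,np.array([.471,.028,.05])),state()['tool_pos'])
# top view, ring+button centroid before
t=cv2.imread('pics/top0.png');T=camera_info('top');s=t[250:282,292:326].max(2)
for row in s[::2]: print(''.join('#' if q<70 else '+' if q<105 else '.' for q in row))
E
```

```text
time_s: 5.3
tool_pos: [0.4707, 0.0279, 0.0917]
tool_rot: [[-0.237, 0.972, -0.0], [0.972, 0.237, 0.0], [0.0, -0.0, -1.0]]
wrist_force: [-0.2, -0.5, -1.0]
gripper_width: 0.0004
grasp_force: 0.0
[176 175 173 174 173 173 176 121  55  91  95  91  83  41  59  75  71  66
  66  44  42  43  43  37  37  36  32  36  48  53  53  54  50  54  47  40
  37]
220 +++++++++++++...........................+###++++++++++++++++++++++++++++++++++++##++.........................................+++..
226 +++++++++..........................+#+++++++++++++++++++++++++++++++++++++++++++++++++##+.........................................
232 +++++...........................+++++++++++++++##############################++++++++++++++.......................................
238 +..............................++++++++++++###########++#++#++++++++++#++########++++++++++++.....................................
244 ..............................+++++++++++###############++++++####++++++##########+++++++++++.....................................
250 ...............................++++++++++##++++++++++++++++++######++++++++++
[... 343 characters left out ...]
, 0.0279, 0.04  ])]
0.05 [array([0.4689, 0.0314, 0.05  ])]
0.06 [array([0.4681, 0.035 , 0.06  ])]
[278.7674 242.2903] [0.4708 0.0279 0.0917]
#####+..............++++++++++++++
+++++....................+++++++++
+++++.........................++++
++++..........+++++...............
+++........++########++...........
++.......++############++.........
+.......+################+........
+......++################++.......
.......++################++.......
........+################+......++
........++##############++.....+++
..........++###########++......+++
............+++++#++++........++++
++...........................+++##
+++++++.....................+++###
++####++++++...............+++++++
```

```bash
python3 -m inch '[{"travel":[0.04,0,0.2],"rotation":[0,0,0],"jaw":0},{"travel":[0,0,0.2],"rotation":[0,0,0],"jaw":0},{"travel":[0,0,0.12],"rotation":[0,0,0],"jaw":0},{"travel":[0,0,0.04],"rotation":[0,0,0],"jaw":0},{"travel":[0,0,0.04],"rotation":[0,0,0],"jaw":0},{"travel":[0,0,0],"rotation":[0,0,0],"jaw":0},{"travel":[0,0,0],"rotation":[0,0,0],"jaw":0},{"travel":[0,0,0],"rotation":[0,0,0],"jaw":0},{"travel":[0,0,0],"rotation":[0,0,0],"jaw":0},{"travel":[0,0,0],"rotation":[0,0,0],"jaw":0}]'
python3 -m inch '[{"travel":[0,0,0.04],"rotation":[0,0,0],"jaw":0},{"travel":[0,0,0.04],"rotation":[0,0,0],"jaw":0},{"travel":[0,0,0],"rotation":[0,0,0],"jaw":0},{"travel":[0,0,0],"rotation":[0,0,0],"jaw":0},{"travel":[0,0,0],"rotation":[0,0,0],"jaw":0},{"travel":[0,0,0],"rotation":[0,0,0],"jaw":0},{"travel":[0,0,0],"rotation":[0,0,0],"jaw":0},{"travel":[0,0,0],"rotation":[0,0,0],"jaw":0},{"travel":[0,0,0],"rotation":[0,0,0],"jaw":0},{"travel":[0,0,0],"rotation":[0,0,0],"jaw":0}]'
```

```text
time_s: 6.18
tool_pos: [0.4706, 0.0289, 0.077]
tool_rot: [[-0.237, 0.972, 0.0], [0.972, 0.237, -0.0], [-0.0, 0.0, -1.0]]
wrist_force: [-2.9, 0.4, 2.6]
gripper_width: 0.0006
grasp_force: 1.3
time_s: 7.02
tool_pos: [0.4707, 0.0288, 0.075]
tool_rot: [[-0.237, 0.972, 0.0], [0.972, 0.237, -0.0], [-0.0, 0.0, -1.0]]
wrist_force: [-1.3, 0.2, 4.0]
gripper_width: 0.0
grasp_force: 1.9
```

The spring force rises smoothly: 2.6 N at 0.077 and 4.0 N at 0.075, so 5 N comes near 0.0736. The first press, at 0.0722 and 52 N, therefore bottomed out. I'll finish this press to full travel as well, then release.

```bash
python3 -m inch '[{"travel":[0,0,0.05],"rotation":[0,0,0],"jaw":0},{"travel":[0,0,0.05],"rotation":[0,0,0],"jaw":0},{"travel":[0,0,0],"rotation":[0,0,0],"jaw":0},{"travel":[0,0,0],"rotation":[0,0,0],"jaw":0},{"travel":[0,0,-0.2],"rotation":[0,0,0],"jaw":0},{"travel":[0,0,-0.8],"rotation":[0,0,0],"jaw":0},{"travel":[0,0,-1],"rotation":[0,0,0],"jaw":0.5},{"travel":[0,0,-1],"rotation":[0,0,0],"jaw":0.5},{"travel":[0,0,-1],"rotation":[0,0,0],"jaw":0.5},{"travel":[0,0,-1],"rotation":[0,0,0],"jaw":0.5}]'
python3 - <<'E'
from h import *
plan([.535,.287,.22],down(np.radians(13.7)))
E
```

```text
time_s: 7.85
tool_pos: [0.4704, 0.0288, 0.1983]
tool_rot: [[-0.237, 0.972, -0.0], [0.972, 0.237, -0.0], [0.0, -0.0, -1.0]]
wrist_force: [1.5, 0.5, 0.7]
gripper_width: 0.0234
grasp_force: 0.0
travel tot [ 9.4229  4.9522 -0.8672] turn tot [-0.0025 -0.0002 -0.0028] t 7.85
```

```bash
python3 -m inch '[{"travel":[0.7,0.5,-0.1],"rotation":[0,0,0],"jaw":0.5},{"travel":[0.7,0.5,-0.1],"rotation":[0,0,0],"jaw":0.5},{"travel":[0.7,0.5,-0.1],"rotation":[0,0,0],"jaw":0.5},{"travel":[0.7,0.5,-0.1],"rotation":[0,0,0],"jaw":0.5},{"travel":[0.7,0.5,-0.1],"rotation":[0,0,0],"jaw":0.5},{"travel":[0.7,0.5,-0.1],"rotation":[0,0,0],"jaw":0.5},{"travel":[0.7,0.5,-0.1],"rotation":[0,0,0],"jaw":0.5},{"travel":[0.7,0.5,-0.1],"rotation":[0,0,0],"jaw":0.5},{"travel":[0.7,0.5,-0.1],"rotation":[0,0,0],"jaw":0.5},{"travel":[0.7,0.45,0],"rotation":[0,0,0],"jaw":0.5}]'
python3 - <<'E'
from h import *
import json
c=camera_info('wrist');im=capture('wrist');cv2.imwrite('pics/w4.png',im)
json.dump({k:np.array(v).tolist() for k,v in c.items()},open('c4.json','w'))
print(state()['tool_pos'])
for X in [(.522,.3415,.1),(.5486,.2326,.1)]: print(proj(c,np.array(X)))
E
```

```text
time_s: 8.68
tool_pos: [0.55, 0.2292, 0.2199]
tool_rot: [[-0.237, 0.972, 0.0], [0.972, 0.237, 0.0], [-0.0, 0.0, -1.0]]
wrist_force: [0.2, -0.6, 0.5]
gripper_width: 0.0468
grasp_force: 0.0
[0.5503 0.2319 0.2194]
[277.4157  76.2147]
[277.6542 208.153 ]
```

View pics/w4.png

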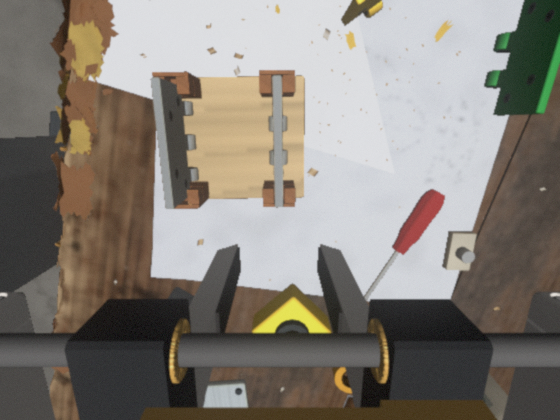

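The wrist view shows the two-knuckle leaf upright at about column 278, rows 76–206, with knuckles at rows 123 and 172. The three-knuckle leaf is on the left, at about column 165.

```bash
cat > leaf.py <<'E'
from h import *
def leafends(im,x0,x1,y0,y1):
    hsv=cv2.cvtColor(im,cv2.COLOR_BGR2HSV)[y0:y1,x0:x1]
    m=((hsv[...,1]<50)&(hsv[...,2]>70)&(hsv[...,2]<190)).astype(np.uint8)
    return m
E
python3 - <<'E'
from leaf import *;import json
c=json.load(open('c4.json'));im=cv2.imread('pics/w4.png');T=camera_info('top');t=cv2.imread('pics/top0.png')
m=leafends(im,262,296,66,216)
for r in range(0,150,6): print(66+r,''.join('#' if q else '.' for q in m[r]))
k=max(cv2.findContours(m,cv2.RETR_EXTERNAL,cv2.CHAIN_APPROX_NONE)[0],key=cv2.contourArea)
print(cv2.boundingRect(k))
E
```

```text
66 ..................................
72 ..................................
78 ..........##########..............
84 ..........##########..............
90 ..........##########..............
96 ..........###########.............
102 ...........#########..............
108 ...........#########..............
114 ...........##########.............
120 .......##################.........
126 .......##################.........
132 ...........#########..............
138 ............########..............
144 ............#########.............
150 ...........#############..........
156 ........#################.........
162 ........#################.........
168 ............#########.............
174 ............#########.............
180 ............#########.............
186 ............#########.............
192 .............########.............
198 .............########.............
204 .............########.............
210 ..................................
(7, 9, 18, 133)
```

```bash
python3 - <<'E'
from h import *;import json
c=json.load(open('c4.json'));T=camera_info('top')
A=[(276.9,75),(278.9,208)];B=[(167.5,240.7),(217.5,229.5)]
for a,b in zip(A,B): print(tri((c,a),(T,b)))
P=[plane(c,a,.102) for a in A];d=P[0]-P[1];y=np.degrees(np.arctan2(d[1],d[0]))-90
print(P,np.linalg.norm(d),'yaw x',y,'mid',(P[0]+P[1])/2)
plan([*((P[0]+P[1])/2)[:2],.092],down(np.radians(y)))
E
```

```text
(array([0.5217, 0.3421, 0.0998]), [0.0003924100670253671, 0.00039241006702535905])
(array([0.5492, 0.2329, 0.0996]), [0.0005132976349637088, 0.0005132976349636328])
[array([0.5214, 0.342 , 0.102 ]), array([0.5495, 0.2335, 0.102 ])] 0.11209245424419903 yaw x 14.520382755712149 mid [0.5355 0.2878 0.102 ]
travel tot [ 2.3082 -0.0456  5.0965] turn tot [ 0.0036 -0.0071 -0.15  ] t 8.7333
```

```bash
python3 -m inch '[{"travel":[0.77,-0.02,0.3],"rotation":[0,0,-0.15],"jaw":0.5},{"travel":[0.77,-0.02,0.4],"rotation":[0,0,0],"jaw":0.5},{"travel":[0.76,0,0.5],"rotation":[0,0,0],"jaw":0.5},{"travel":[0,0,0.7],"rotation":[0,0,0],"jaw":0.5},{"travel":[0,0,0.7],"rotation":[0,0,0],"jaw":0.5},{"travel":[0,0,0.7],"rotation":[0,0,0],"jaw":0.5},{"travel":[0,0,0.7],"rotation":[0,0,0],"jaw":0.5},{"travel":[0,0,0.6],"rotation":[0,0,0],"jaw":0.5},{"travel":[0,0,0.4],"rotation":[0,0,0],"jaw":0.5},{"travel":[0,0,0.1],"rotation":[0,0,0],"jaw":0.5}]' 40
python3 - <<'E'
from h import *
plan([.5355,.2878,.092],down(np.radians(14.5)))
im=capture('wrist');cv2.imwrite('pics/w5.png',im)
for r in (100,130,160,200,240,250,260,270): print(r,im[r,200:360:4].max(1))
E
```

```text
time_s: 9.57
tool_pos: [0.5337, 0.2832, 0.0904]
tool_rot: [[-0.249, 0.968, -0.003], [0.968, 0.249, -0.001], [-0.001, -0.003, -1.0]]
wrist_force: [-1.0, 0.6, 0.0]
gripper_width: 0.0471
grasp_force: 0.0
travel tot [ 0.1603  0.1149 -0.0648] turn tot [-0.0317  0.0059 -0.0134] t 9.5667
100 [214 213 213 212 215 140 159 173 185 215 214 212 211 214 214 214 211 214
 215 211 214 211 210 213 213 210 209 212 209 211 210 212 213 212 212 208
 212 210 211 213]
130 [213 210 210 211 211 209 210 214 214 210 208 213 210 211 210 211 208 215
 212 211 210 212 213 209 210 209 211 211 210 208 210 211 210 212 210 213
 210 212 212 214]
160 [199 199 198 197 197 198 201 196 200 197 197 197 197 198 148 147 142 140
 134  91  77  76  77 131 150 145 139 137 188 197 190 210 210 209 207 213
 212 212 212 211]
200 [184 184 184 186 186 185 186 187 185 184 188 185 184 185 185 187 183 151
 131 136 148 151 151 136 172 188 186 189 190 188 202 210 209 208 210 212
 213 213 211 210]
240 [179 180 181 181 183 183 184 184 185 183 186 186 186 184 184 189 188 172
  82 134 146 148 151  85 182 194 193 194 195 193 202 202 202 205 204 206
 202 205 202 207]
250 [190 185 187 187 175  92  85  82  81  64 144 194 192 190 192 192 191 178
 127 140 150 149 146 131 184 194 197 197 197 189  54  83  85  87  90 148
 204 204 206 205]
260 [193 193 191 133  84  84  83  85  72  48 128 194 195 195 200 198 199 199
 149 139 146 148 145 147 200 201 200 198 201 187  50  58  80  88  86  87
  99 206 201 203]
270 [186 187  93  82  83  82  81  77  50  49 105 190 191 192 193 192 192 192
 192 144 148 148 147 191 194 195 196 194 194 172  47  47  60  86  87  87
  85  85 203 201]
```

View pics/w5.png

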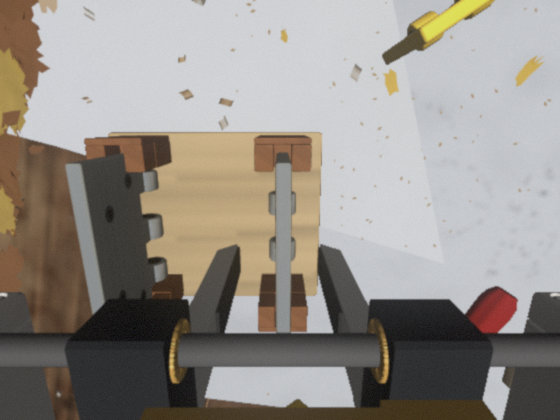

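The leaf stands between the open fingers at column 283, against a jaw middle of 279. I'll trim that and close.

```bash
python3 -m inch '[{"travel":[0.16,0.11,0],"rotation":[0,0,0],"jaw":0.5},{"travel":[0,0,0],"rotation":[0,0,0],"jaw":0.5},{"travel":[0,0,0],"rotation":[0,0,0],"jaw":0.4},{"travel":[0,0,0],"rotation":[0,0,0],"jaw":0.3},{"travel":[0,0,0],"rotation":[0,0,0],"jaw":0.2},{"travel":[0,0,0],"rotation":[0,0,0],"jaw":0.15},{"travel":[0,0,0],"rotation":[0,0,0],"jaw":0},{"travel":[0,0,0],"rotation":[0,0,0],"jaw":0},{"travel":[0,0,0],"rotation":[0,0,0],"jaw":0},{"travel":[0,0,0],"rotation":[0,0,0],"jaw":0}]' 40
python3 - <<'E'
from h import *
plan([.5355,.2878,.092],down(np.radians(14.5)))
E
```

```text
time_s: 10.45
tool_pos: [0.5361, 0.2882, 0.0925]
tool_rot: [[-0.249, 0.968, 0.0], [0.968, 0.249, 0.0], [0.0, 0.0, -1.0]]
wrist_force: [0.0, 0.3, 0.1]
gripper_width: 0.0076
grasp_force: 40.0
travel tot [-0.0097 -0.0275  0.0188] turn tot [ 0.0012 -0.     -0.0133] t 10.45
```

```bash
python3 -m inch '[{"travel":[0,0,-0.1],"rotation":[0,0,0],"jaw":0},{"travel":[0,0,-0.3],"rotation":[0,0,0],"jaw":0},{"travel":[0,0,-0.5],"rotation":[0,0,0],"jaw":0},{"travel":[0,0,-0.6],"rotation":[0,0,0],"jaw":0},{"travel":[0,0,-0.7],"rotation":[0,0,0],"jaw":0},{"travel":[0,0,-0.7],"rotation":[0,0,0],"jaw":0},{"travel":[0,0,-0.7],"rotation":[0,0,0],"jaw":0},{"travel":[0,0,-0.7],"rotation":[0,0,0],"jaw":0},{"travel":[0,0,-0.5],"rotation":[0,0,0],"jaw":0},{"travel":[0,0,-0.3],"rotation":[0,0,0],"jaw":0}]'
python3 - <<'E'
from h import *
y=np.radians(18.5);p=np.array([.511,-.187])
plan([*(p-.085*np.array([np.cos(y),np.sin(y)])-.04*np.array([-np.sin(y),np.cos(y)])),.24],down(y))
print(state()['wrist_force'])
E
```

```text
time_s: 11.28
tool_pos: [0.5364, 0.2884, 0.2229]
tool_rot: [[-0.249, 0.968, 0.003], [0.968, 0.249, 0.001], [0.001, 0.003, -1.0]]
wrist_force: [0.4, -0.1, -3.3]
gripper_width: 0.0075
grasp_force: 40.0
travel tot [-19.9977  -8.9987  -0.7227] turn tot [ 0.0331 -0.0052 -0.813 ] t 11.2833
[ 0.3936 -0.1349 -3.2535]
```

```bash
python3 -m inch '[{"travel":[-0.5,-0.2,-0.05],"rotation":[0,0,0],"jaw":0},{"travel":[-1,-0.45,-0.05],"rotation":[0,0,0],"jaw":0},{"travel":[-1,-0.45,-0.05],"rotation":[0,0,0],"jaw":0},{"travel":[-1,-0.45,-0.05],"rotation":[0,0,0],"jaw":0},{"travel":[-1,-0.45,-0.05],"rotation":[0,0,0],"jaw":0},{"travel":[-1,-0.45,-0.05],"rotation":[0,0,0],"jaw":0},{"travel":[-1,-0.45,-0.05],"rotation":[0,0,0],"jaw":0},{"travel":[-1,-0.45,-0.05],"rotation":[0,0,0],"jaw":0},{"travel":[-1,-0.45,-0.05],"rotation":[0,0,0],"jaw":0},{"travel":[-1,-0.45,-0.05],"rotation":[0,0,0],"jaw":0}]'
python3 -m inch '[{"travel":[-1,-0.45,-0.05],"rotation":[0,0,0],"jaw":0},{"travel":[-1,-0.45,-0.05],"rotation":[0,0,0],"jaw":0},{"travel":[-1,-0.45,-0.05],"rotation":[0,0,0],"jaw":0},{"travel":[-1,-0.45,-0.05],"rotation":[0,0,0],"jaw":0},{"travel":[-1,-0.45,-0.05],"rotation":[0,0,0],"jaw":0},{"travel":[-1,-0.45,-0.05],"rotation":[0,0,0],"jaw":0},{"travel":[-1,-0.45,0],"rotation":[0,0,0],"jaw":0},{"travel":[-1,-0.45,0],"rotation":[0,0,0],"jaw":0},{"travel":[-1,-0.45,0],"rotation":[0,0,0],"jaw":0},{"travel":[-0.8,-0.4,0],"rotation":[0,0,0],"jaw":0}]'
python3 -m inch '[{"travel":[-0.6,-0.3,0],"rotation":[0,0,0],"jaw":0},{"travel":[-0.3,0,0],"rotation":[0,0,0],"jaw":0},{"travel":[0,0,0],"rotation":[0,0,-0.4],"jaw":0},{"travel":[0,0,0],"rotation":[0,0,-0.4],"jaw":0},{"travel":[0,0,0],"rotation":[0,0,0],"jaw":0},{"travel":[0,0,0],"rotation":[0,0,0],"jaw":0},{"travel":[0,0,0],"rotation":[0,0,0],"jaw":0},{"travel":[0,0,0],"rotation":[0,0,0],"jaw":0},{"travel":[0,0,0],"rotation":[0,0,0],"jaw":0},{"travel":[0,0,0],"rotation":[0,0,0],"jaw":0}]'
python3 - <<'E'
from h import *
import json
c=camera_info('wrist');im=capture('wrist');cv2.imwrite('pics/w6.png',im)
json.dump({k:np.array(v).tolist() for k,v in c.items()},open('c6.json','w'))
print(state()['tool_pos'],proj(c,np.array([.511,-.187,.06])))
E
```

```text
time_s: 12.12
tool_pos: [0.4914, 0.0301, 0.2323]
tool_rot: [[-0.249, 0.968, -0.001], [0.968, 0.249, -0.0], [0.0, -0.001, -1.0]]
wrist_force: [1.6, -0.1, -3.5]
gripper_width: 0.0079
grasp_force: 40.0
time_s: 12.95
tool_pos: [0.4445, -0.2351, 0.2397]
tool_rot: [[-0.249, 0.969, -0.001], [0.969, 0.249, 0.0], [0.0, -0.001, -1.0]]
wrist_force: [1.4, 0.1, -2.5]
gripper_width: 0.0076
grasp_force: 40.0
time_s: 13.78
tool_pos: [0.4441, -0.2568, 0.2399]
tool_rot: [[-0.316, 0.949, -0.0], [0.949, 0.316, 0.0], [0.0, 0.0, -1.0]]
wrist_force: [-0.4, -0.3, -3.3]
gripper_width: 0.0079
grasp_force: 40.0
[ 0.4441 -0.2569  0.24  ] [358.7536 155.9958]
```

View pics/w6.png

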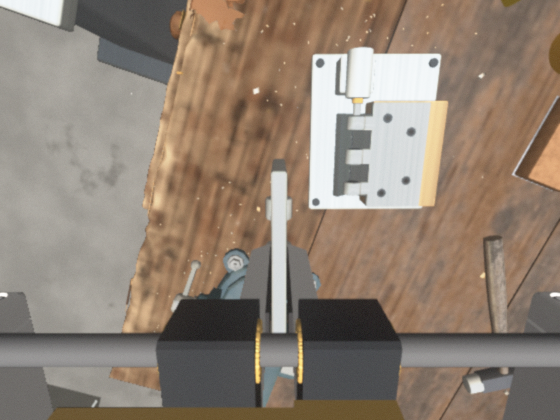

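The view shows the jig clear of the leaf, with knuckles at about (357,123), (357,156) and (356,188). The leaf hangs straight at column 279.

```bash
python3 - <<'E'
from h import *
im=cv2.imread('pics/w6.png');g=im.max(2);h=cv2.cvtColor(im,cv2.COLOR_BGR2HSV)
ch=lambda q:'#' if q<75 else '+' if q<125 else '-' if q<175 else '.'
for r in range(94,212,2): print(r,''.join(ch(q) for q in g[r,328:446]))
print('plate rows/cols gray sat'); 
E
```

```text
94 ........-----------..........................................................................................---------
96 ..................-.........................................................................................----------
98 ....................------..................................................................................----------
100 .............................................................................................................--......-
102 ..........................................----........................................................................
104 ......................................-++++++-........................................................................
106 ......................................-+++++-.........................................................................
108 ......................................++++++-.........................................................................
110 .....................................-++++++-......................................................................
[... 5478 characters left out ...]
.................................................-----------
202 ...................................-++.....................................................................-----------
204 .....................................-.....................................................................-----------
206 ......................................................................................................----------------
208 .............................................................................................-------------------------
210 ----------------------------------------------------------------------------------------------------------------------
plate rows/cols gray sat
```

```bash
cat > jig.py <<'E'
from h import *;import json
def cross(prof,lvl=140):
    i=np.where((prof[:-1]-lvl)*(prof[1:]-lvl)<0)[0];return [float(k+(lvl-prof[k])/(prof[k+1]-prof[k])) for k in i]
def run(im,c):
    g=im.max(2).astype(float)
    rows=cross(g[118:194,353:359].mean(1));rows=[118+r for r in rows];print('rows',rows)
    L=[]
    for a in (119,152,186):
        for r in range(a,a+8):
            x=cross(g[r,338:356]);  L.append((338+x[0],r)) if x else 0
    L=np.array(L);vx,vy,x0,y0=cv2.fitLine(L.astype(np.float32),cv2.DIST_L2,0,.01,.01).ravel()
    P=np.array([plane(c,p,.05) for p in L]);f=cv2.fitLine(P[:,:2].astype(np.float32),cv2.DIST_L2,0,.01,.01).ravel()
    N=np.array([plane(c,(364+cross(g[r,364:376])[-1],r),.046) for r in list(range(134,146))+list(range(168,180)) if cross(g[r,364:376])])
    n=cv2.fitLine(N[:,:2].astype(np.float32),cv2.DIST_L2,0,.01,.01).ravel()
    yl=np.degrees(np.arctan2(f[1],f[0]))%180;yn=np.degrees(np.arctan2(n[1],n[0]))%180
    print('yaw from knuckle edge',yl-90,'notch',yn-90)
    G=np.array([plane(c,(355.5,r),.06) for r in rows]);print('gap spacing mm',np.linalg.norm(np.diff(G,axis=0),axis=1)*1e3)
    return f,n,G,yl,yn
E
python3 - <<'E'
from jig import *
c=json.load(open('c6.json'));f,n,G,yl,yn=run(cv2.imread('pics/w6.png'),c)
y=np.radians((yl+yn)/2-90)
for yaw in (y,):
    X=np.array([np.cos(yaw),np.sin(yaw)]);Y=np.array([-X[1],X[0]])
    mid=G.mean(0)[:2]@Y
    print('x from left',f[2:]@X+.0103,'(at y',f[2:]@Y,') x from notch',n[2:]@X-.016,'ymid',mid)
    xx=f[2:]@X+.0103; p=X*xx+Y*mid;print('centre',p,'yaw',np.degrees(yaw))
t=cv2.imread('pics/top0.png');T=camera_info('top')
print('top est',[plane(T,q,.06) for q in [(388.7,255.2),(403.7,250),(418,245.7)]])
s=state();R=np.array(s['tool_rot']);print('tool yaw',np.degrees(np.arctan2(R[1,1],R[0,1])))
E
```

```text
rows [129.92436974789916, 149.05084745762713, 164.69230769230768, 182.46814404432132]
yaw from knuckle edge 18.476242 notch 18.733139
gap spacing mm [19.6122 16.5121 19.3059]
x from left 0.42312333 (at y -0.34331638 ) x from notch 0.42314953 ymid -0.3411434984103402
centre [ 0.5098 -0.1883] yaw 18.60469
top est [array([ 0.4984, -0.1532,  0.06  ]), array([ 0.5108, -0.1872,  0.06  ]), array([ 0.5211, -0.2197,  0.06  ])]
tool yaw 18.429485662282076
```

```bash
python3 - <<'E'
from h import *;import json
c=json.load(open('c6.json'));T=camera_info('top');S=camera_info('side')
print('mid knuckle crest tri',tri((c,(357,157)),(T,(403.7,250))))
im=cv2.imread('pics/w6.png');g=im.max(2)
for r in list(range(152,178,2))+list(range(190,226,3)): print(r,g[r,262:298:2])
s=state();R=np.array(s['tool_rot'])
for r in (160,172): print(r,R.T@(plane(c,(279,r),.2495)-s['tool_pos'])*1e3)
for r in (197,220): print(r,R.T@(plane(c,(279,r),.24-.0665)-s['tool_pos'])*1e3)
plan([.5098,-.1883,.2],down(np.radians(18.6)))
E
```

```text
mid knuckle crest tri (array([ 0.5108, -0.1885,  0.0552]), [0.00014134199736316467, 0.00014134199736329218])
152 [135 128 144 151 143 141 146 151 168 174 171 155 139 141 151 156 163 151]
154 [125 132 149 149 143 145 144 156 171 175 169 150 135 142 150 156 158 146]
156 [124 141 151 145 138 143 149 162 173 178 165 146 134 139 147 154 152 142]
158 [123 147 149 139 138 142 143 146 150 153 143 137 134 138 145 150 146 139]
160 [131 150 143 133 136 136 102 101 105 102 102 113 131 136 145 143 138 134]
162 [139 153 141 134 141 118 100 100 103 102 105 109 129 136 141 137 130 131]
164 [143 147 137 135 145 119 104 107 102 106 101 109 133 143 144 132 127 138]
166 [143 140 130 138 150 111 101 104 102 104 106 107 136 151 147 132 132 145]
168 [140 136 129 142 152 109 104 102 104 104 103 106 136 150 148 134 136 150]
170 [138 128 130 149 152 108 121 122 124 122 125 120 126 150 144 135 142 156]
172 [134 125 134 155 157 187 213 215 213 215 216 213 159 153 140 140 150 157]
174 [128 127 140 158 160 213 224 224 224 224 224 223 204 148 134 144 156 165]
176 [125 132 151 163 162 215 224 224 222 223 226 225 20
[... 457 characters left out ...]
 225 224 204 209 189 142 159 161]
208 [139 136 145 184 202 208 222 225 225 223 223 223 203 211 188 140 157 155]
211 [143 142 148 187 197 212 223 223 222 223 224 222 200 210 184 141 153 170]
214 [147 143 154 192 198 207 222 223 223 223 224 223 198 202 177 140 148 146]
217 [147 140 156 193 180 209 222 223 223 222 224 221 197 198 171 144 144 147]
220 [143 141 154 164 159 206 222 222 224 221 224 222 186 163 150 142 139 145]
223 [147 149 161 151 135 203 221 222 222 221 223 221 161 152 142 134 142 148]
160 [61.4085  0.2622 -9.5442]
172 [55.6825  0.2625 -9.5441]
197 [26.1756  0.4452 66.4562]
220 [ 8.4802  0.4463 66.4563]
travel tot [1.7707 3.361  1.5982] turn tot [-0.      0.0001 -0.0341] t 13.8333
```

The leaf's end reads 56 mm from the TCP and its knuckle 26 mm, so it's centred in the grip and hangs straight. I'll go over the jig.

```bash
python3 -m inch '[{"travel":[0.3,0.5,0],"rotation":[0,0,-0.03],"jaw":0},{"travel":[0.4,0.8,0],"rotation":[0,0,0],"jaw":0},{"travel":[0.4,0.8,0],"rotation":[0,0,0],"jaw":0},{"travel":[0.4,0.8,0],"rotation":[0,0,0],"jaw":0},{"travel":[0.27,0.46,0.2],"rotation":[0,0,0],"jaw":0},{"travel":[0,0,0.8],"rotation":[0,0,0],"jaw":0},{"travel":[0,0,0.8],"rotation":[0,0,0],"jaw":0},{"travel":[0,0,0.8],"rotation":[0,0,0],"jaw":0},{"travel":[0,0,0.7],"rotation":[0,0,0],"jaw":0},{"travel":[0,0,0.3],"rotation":[0,0,0],"jaw":0}]'
python3 -m inch '[{"travel":[0,0,0],"rotation":[0,0,0],"jaw":0},{"travel":[0,0,0],"rotation":[0,0,0],"jaw":0},{"travel":[0,0,0],"rotation":[0,0,0],"jaw":0},{"travel":[0,0,0],"rotation":[0,0,0],"jaw":0},{"travel":[0,0,0],"rotation":[0,0,0],"jaw":0},{"travel":[0,0,0],"rotation":[0,0,0],"jaw":0},{"travel":[0,0,0],"rotation":[0,0,0],"jaw":0},{"travel":[0,0,0],"rotation":[0,0,0],"jaw":0},{"travel":[0,0,0],"rotation":[0,0,0],"jaw":0},{"travel":[0,0,0],"rotation":[0,0,0],"jaw":0}]'
python3 - <<'E'
from h import *
plan([.5098,-.1883,.1165],down(np.radians(18.6)))
a=capture('side');w=capture('wrist');cv2.imwrite('pics/s7.png',a);cv2.imwrite('pics/w7.png',w)
A=cv2.resize(a[110:230,300:400],(500,600),interpolation=cv2.INTER_CUBIC);B=cv2.resize(w[100:400,205:355],(300,600),interpolation=cv2.INTER_CUBIC)
cv2.imwrite('pics/v7.png',np.hstack([A,B]))
E
```

```text
time_s: 14.67
tool_pos: [0.5086, -0.1879, 0.1472]
tool_rot: [[-0.319, 0.948, -0.003], [0.948, 0.319, 0.001], [0.002, -0.003, -1.0]]
wrist_force: [0.3, -0.3, -3.5]
gripper_width: 0.0078
grasp_force: 40.0
time_s: 15.5
tool_pos: [0.5096, -0.1882, 0.15]
tool_rot: [[-0.319, 0.948, -0.0], [0.948, 0.319, 0.0], [0.0, -0.0, -1.0]]
wrist_force: [0.5, 0.2, -3.3]
gripper_width: 0.0081
grasp_force: 40.0
travel tot [-0.0056  0.0065  1.3381] turn tot [-0.0002 -0.0004 -0.0028] t 15.5
```

View pics/v7.png

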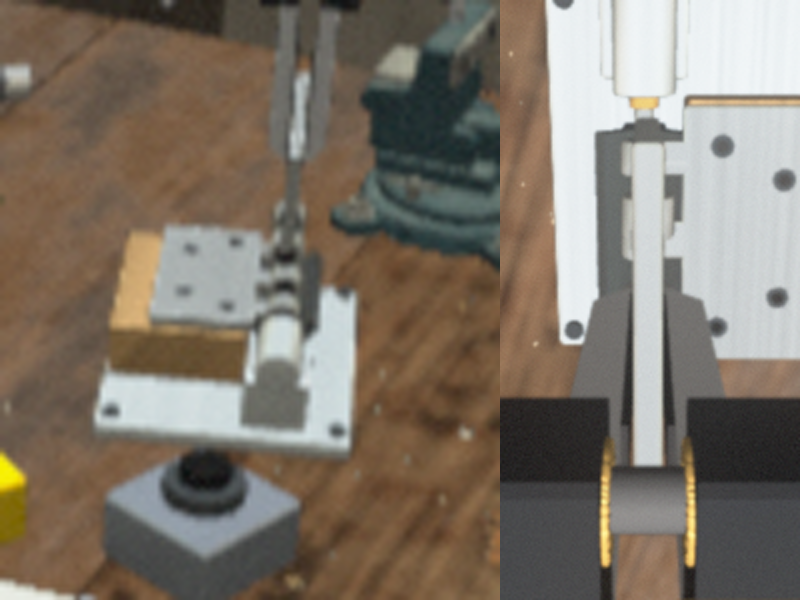

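The leaf lines up over the hinge line, and the button has sprung back up. Now I'll lower the leaf gently, checking the force.

```bash
python3 -m inch '[{"travel":[0,0,0.15],"rotation":[0,0,0],"jaw":0},{"travel":[0,0,0.15],"rotation":[0,0,0],"jaw":0},{"travel":[0,0,0.15],"rotation":[0,0,0],"jaw":0},{"travel":[0,0,0.15],"rotation":[0,0,0],"jaw":0},{"travel":[0,0,0.1],"rotation":[0,0,0],"jaw":0},{"travel":[0,0,0],"rotation":[0,0,0],"jaw":0},{"travel":[0,0,0],"rotation":[0,0,0],"jaw":0},{"travel":[0,0,0],"rotation":[0,0,0],"jaw":0},{"travel":[0,0,0],"rotation":[0,0,0],"jaw":0},{"travel":[0,0,0],"rotation":[0,0,0],"jaw":0}]'
python3 -m inch '[{"travel":[0,0,0.1],"rotation":[0,0,0],"jaw":0},{"travel":[0,0,0.1],"rotation":[0,0,0],"jaw":0},{"travel":[0,0,0.1],"rotation":[0,0,0],"jaw":0},{"travel":[0,0,0.1],"rotation":[0,0,0],"jaw":0},{"travel":[0,0,0.04],"rotation":[0,0,0],"jaw":0},{"travel":[0,0,0],"rotation":[0,0,0],"jaw":0},{"travel":[0,0,0],"rotation":[0,0,0],"jaw":0},{"travel":[0,0,0],"rotation":[0,0,0],"jaw":0},{"travel":[0,0,0],"rotation":[0,0,0],"jaw":0},{"travel":[0,0,0],"rotation":[0,0,0],"jaw":0}]'
```

```text
time_s: 16.43
tool_pos: [0.5097, -0.1883, 0.1326]
tool_rot: [[-0.319, 0.948, 0.0], [0.948, 0.319, -0.0], [-0.0, 0.0, -1.0]]
wrist_force: [-0.2, 0.5, -3.0]
gripper_width: 0.0077
grasp_force: 40.0
time_s: 17.27
tool_pos: [0.5097, -0.1883, 0.1216]
tool_rot: [[-0.319, 0.948, 0.0], [0.948, 0.319, -0.0], [-0.0, 0.0, -1.0]]
wrist_force: [-0.9, 0.5, -2.8]
gripper_width: 0.0076
grasp_force: 40.0
```

```bash
python3 -m inch '[{"travel":[0,0,0.04],"rotation":[0,0,0],"jaw":0},{"travel":[0,0,0.04],"rotation":[0,0,0],"jaw":0},{"travel":[0,0,0.04],"rotation":[0,0,0],"jaw":0},{"travel":[0,0,0.04],"rotation":[0,0,0],"jaw":0},{"travel":[0,0,0],"rotation":[0,0,0],"jaw":0},{"travel":[0,0,0],"rotation":[0,0,0],"jaw":0},{"travel":[0,0,0],"rotation":[0,0,0],"jaw":0},{"travel":[0,0,0],"rotation":[0,0,0],"jaw":0},{"travel":[0,0,0],"rotation":[0,0,0],"jaw":0},{"travel":[0,0,0],"rotation":[0,0,0],"jaw":0}]'
```

```text
time_s: 18.1
tool_pos: [0.5096, -0.1883, 0.1177]
tool_rot: [[-0.319, 0.948, 0.0], [0.948, 0.319, -0.0], [-0.0, 0.0, -1.0]]
wrist_force: [-3.9, 1.1, 4.7]
gripper_width: 0.0076
grasp_force: 40.0
```

```bash
python3 -m inch '[{"travel":[0,-0.015,0.02],"rotation":[0,0,0],"jaw":0},{"travel":[0,0,0.02],"rotation":[0,0,0],"jaw":0},{"travel":[0,0,0],"rotation":[0,0,0],"jaw":0},{"travel":[0,0,0],"rotation":[0,0,0],"jaw":0},{"travel":[0,0,0],"rotation":[0,0,0],"jaw":0},{"travel":[0,0,0],"rotation":[0,0,0],"jaw":0},{"travel":[0,0,0],"rotation":[0,0,0],"jaw":0},{"travel":[0,0,0],"rotation":[0,0,0],"jaw":0},{"travel":[0,0,0],"rotation":[0,0,0],"jaw":0},{"travel":[0,0,0],"rotation":[0,0,0],"jaw":0}]'
python3 - <<'E'
from h import *
s=state();R=np.array(s['tool_rot']);print(R.T@s['wrist_force'],R.T@s['torque'],s['tool_pos'])
E
```

```text
time_s: 18.93
tool_pos: [0.5095, -0.1885, 0.1175]
tool_rot: [[-0.319, 0.948, 0.001], [0.948, 0.319, -0.0], [-0.001, 0.001, -1.0]]
wrist_force: [-6.0, 1.8, 13.0]
gripper_width: 0.008
grasp_force: 40.0
[  3.5881  -5.0926 -13.0366] [ 0.999   0.7142 -0.0118] [ 0.5095 -0.1885  0.1175]
```

```bash
python3 -m inch '[{"travel":[0.02,-0.02,0],"rotation":[0,0,0],"jaw":0},{"travel":[0.01,-0.02,0],"rotation":[0,0,0],"jaw":0},{"travel":[0,0,0],"rotation":[0,0,0],"jaw":0},{"travel":[0,0,0],"rotation":[0,0,0],"jaw":0},{"travel":[0,0,0],"rotation":[0,0,0],"jaw":0},{"travel":[0,0,0],"rotation":[0,0,0],"jaw":0},{"travel":[0,0,0],"rotation":[0,0,0],"jaw":0},{"travel":[0,0,0],"rotation":[0,0,0],"jaw":0},{"travel":[0,0,0],"rotation":[0,0,0],"jaw":0},{"travel":[0,0,0],"rotation":[0,0,0],"jaw":0}]'
python3 - <<'E'
from h import *
s=state();R=np.array(s['tool_rot']);print(R.T@s['wrist_force'],R.T@s['torque'],s['tool_pos'])
E
```

```text
time_s: 19.77
tool_pos: [0.5081, -0.188, 0.1164]
tool_rot: [[-0.319, 0.948, 0.0], [0.948, 0.319, -0.0], [-0.0, 0.0, -1.0]]
wrist_force: [-0.6, -1.5, 2.1]
gripper_width: 0.008
grasp_force: 40.0
[-1.2737 -1.0654 -2.0744] [ 0.337  -0.5331  0.0452] [ 0.5081 -0.188   0.1164]
```

It slid 1 mm down the V face, to 0.1164. I'll press lightly to find the bottom of the V.

```bash
python3 -m inch '[{"travel":[0,0,0.02],"rotation":[0,0,0],"jaw":0},{"travel":[0,0,0.02],"rotation":[0,0,0],"jaw":0},{"travel":[0,0,0],"rotation":[0,0,0],"jaw":0},{"travel":[0,0,0],"rotation":[0,0,0],"jaw":0},{"travel":[0,0,0],"rotation":[0,0,0],"jaw":0},{"travel":[0,0,0],"rotation":[0,0,0],"jaw":0},{"travel":[0,0,0],"rotation":[0,0,0],"jaw":0},{"travel":[0,0,0],"rotation":[0,0,0],"jaw":0},{"travel":[0,0,0],"rotation":[0,0,0],"jaw":0},{"travel":[0,0,0],"rotation":[0,0,0],"jaw":0}]'
python3 - <<'E'
from h import *
s=state();R=np.array(s['tool_rot']);print(R.T@s['wrist_force'],R.T@s['torque'],s['tool_pos'])
E
```

```text
time_s: 20.6
tool_pos: [0.5082, -0.1881, 0.1163]
tool_rot: [[-0.319, 0.948, 0.001], [0.948, 0.319, -0.0], [-0.001, 0.001, -1.0]]
wrist_force: [-4.5, -1.4, 12.0]
gripper_width: 0.0077
grasp_force: 40.0
[  0.0999  -4.712  -12.0322] [0.9535 0.0498 0.0215] [ 0.5082 -0.1881  0.1163]
```

```bash
python3 -m inch '[{"travel":[0,-0.02,0],"rotation":[0,0,0],"jaw":0},{"travel":[0,0,0],"rotation":[0,0,0],"jaw":0},{"travel":[0,0,0],"rotation":[0,0,0],"jaw":0},{"travel":[0,0,0],"rotation":[0,0,0],"jaw":0},{"travel":[0,0,0],"rotation":[0,0,0],"jaw":0},{"travel":[0,0,0],"rotation":[0,0,0],"jaw":0},{"travel":[0,0,0],"rotation":[0,0,0],"jaw":0},{"travel":[0,0,0],"rotation":[0,0,0],"jaw":0},{"travel":[0,0,0],"rotation":[0,0,0],"jaw":0},{"travel":[0,0,0],"rotation":[0,0,0],"jaw":0}]'
python3 - <<'E'
from h import *
s=state();R=np.array(s['tool_rot']);print(R.T@s['wrist_force'],R.T@s['torque'],s['tool_pos'])
E
```

```text
time_s: 21.43
tool_pos: [0.508, -0.1881, 0.1164]
tool_rot: [[-0.319, 0.948, 0.001], [0.948, 0.319, -0.0], [-0.001, 0.001, -1.0]]
wrist_force: [-2.2, -0.5, 11.8]
gripper_width: 0.0077
grasp_force: 40.0
[  0.2145  -2.234  -11.7626] [0.3843 0.0149 0.0331] [ 0.508  -0.1881  0.1164]
```

```bash
python3 -m inch '[{"travel":[0,-0.01,0],"rotation":[0,0,0],"jaw":0},{"travel":[0,0,0],"rotation":[0,0,0],"jaw":0},{"travel":[0,0,0],"rotation":[0,0,0],"jaw":0},{"travel":[0,0,0],"rotation":[0,0,0],"jaw":0},{"travel":[0,0,0],"rotation":[0,0,0],"jaw":0},{"travel":[0,0,0],"rotation":[0,0,0],"jaw":0},{"travel":[0,0,0],"rotation":[0,0,0],"jaw":0},{"travel":[0,0,0],"rotation":[0,0,0],"jaw":0},{"travel":[0,0,0],"rotation":[0,0,0],"jaw":0},{"travel":[0,0,0],"rotation":[0,0,0],"jaw":0}]'
python3 - <<'E'
from h import *
s=state();R=np.array(s['tool_rot']);print(R.T@s['wrist_force'],R.T@s['torque'],s['tool_pos'])
a=capture('side');w=capture('wrist')
A=cv2.resize(a[110:230,300:400],(500,600),interpolation=cv2.INTER_CUBIC);B=cv2.resize(w[100:400,205:355],(300,600),interpolation=cv2.INTER_CUBIC)
cv2.imwrite('pics/v8.png',np.hstack([A,B]))
E
```

```text
time_s: 22.27
tool_pos: [0.5079, -0.1882, 0.1163]
tool_rot: [[-0.319, 0.948, 0.002], [0.948, 0.319, -0.0], [-0.001, 0.002, -1.0]]
wrist_force: [-0.8, -0.5, 9.5]
gripper_width: 0.0079
grasp_force: 40.0
[-0.259  -0.8627 -9.4778] [0.0958 0.0211 0.0007] [ 0.5079 -0.1882  0.1163]
```

View pics/v8.png

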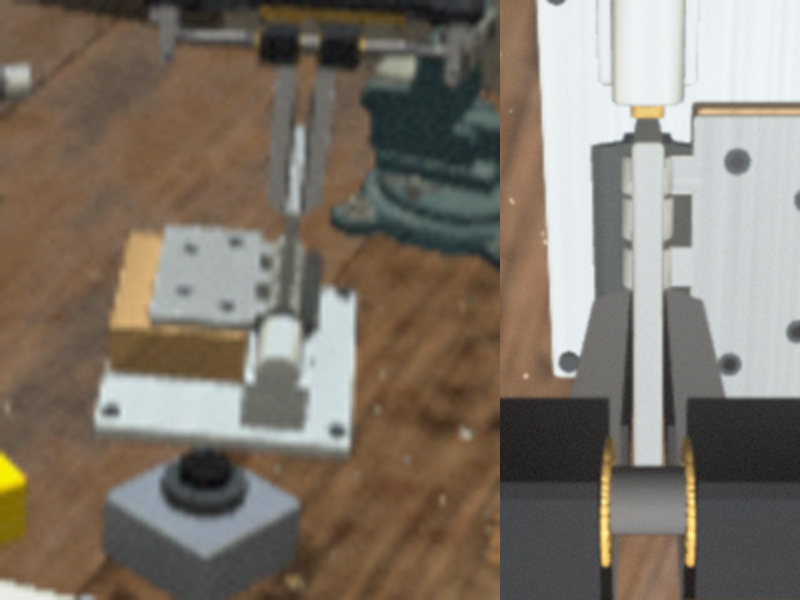

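The picture shows the knuckles meshed in one line at about x=648, rows 155–290 of the right crop. The plate is upright and the side forces are near zero. I'm handing it in.

```bash
python3 -c "
from plant import sign_off;print(sign_off())"
```

```text
the job is handed in; nothing more can be done
None
```

The job is handed in: the button was pressed fully and sprang back, and the two-knuckle leaf is held upright and seated in the V cradle, knuckles in line with the jig's, at about 22 s; no verdict came back.

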